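# Zero a worm-driven dish tilt stage by feel and raise it one division

## Robot

A 6-joint arm with a two-finger parallel gripper is mounted at the origin on a cart in front of the work surface, level with it; the furniture and walls round the work are solid. World frame = base frame: x ahead of the robot, y to its left, z up, the work surface at z = 0. Lengths are in mm, angles in rad, forces in N, time in s.
With the tool pointing down it reaches from about 275 to 1000 mm from the base axis. Payload 8.4 kg.
Tool frame: the origin (TCP) lies between the finger pads; the fingertips stand r.finger_overhang ahead of it and the grasp point (between the pads) is the TCP (r.finger_overhang is the distance from the TCP to the fingertips, in mm); z points along the fingers, y is the line along which they close (so a half turn about z gives the same grasp; the last joint's range is limited). The gripper opens to 85 mm and grips with 20 to 120 N. Pads are 22 mm wide; open, the fingers measure 114 mm over their backs; the gripper's body (76 mm by 85 mm) begins 54 mm behind the grasp point. The pads swing forward as they close: fully open they stand 13 mm farther back than shut.
Start: joints at [-1.134, 0.353, 1.633, -0, 1.155, -0.002], TCP at [265.532, -565.792, 250.281] pointing down, gripper open.
Joint ranges: [-2.63, 2.63], [-0.92, 2.1], [0.06, 2.66], [-1.3, 4.44], [0, 2.69], [-3.02, 3.02]. Speed limits (rad/s): [2.22, 2.22, 2.79, 3.14, 3.14, 3.14].

## Interface

Orientations are given as [roll, pitch, yaw] about the fixed x, y, z axes, in that order (R = Rz(yaw) Ry(pitch) Rx(roll)).
In Python, from rig import r, cams, sign_off gives the robot as it stands.
- The arm moves only by the shell command python3 -m crank 'ROWS' [FORCE]. ROWS is JSON, a list of rows, each a list of 7 numbers: the shift along the tool's x, y, z in m, then the turn, a rotation vector about the tool's x, y, z in rad, then the closure, from 0 (fully open) to 1 (shut). In form: [[dx, dy, dz, ax, ay, az, gripper], ...]. A call has 1 to 5 rows; each row is the pose to reach, as a shift and turn from the pose commanded when the call began, along the tool's axes at that moment; what a row does not reach only later rows make up. A row lasts 1/10 s, in which the tool goes at most 50 mm and 8.59 degrees, less where a joint would pass 70% of its speed; a pose out of reach is approached as far as the arm can. A call with a gripper value outside its range is refused whole. The fingers move at their own pace and stop on an object; FORCE is the grip in N (left out, the last holds). Time passes only in rows, so rows that repeat a pose let the fingers close. It gives the time, the measured TCP pose, the force, the opening and the grip force at its end, in the units of the state.
- r.sense(): the state, without advancing time (a new reading comes with each control period).
- cams.grab_frame(name): name is "side" or "top" or "wrist"; returns a dict with "image" (384x512x3 uint8, red, green, blue), "fx", "fy", "cx", "cy" (pixels), "D" ([k1, k2, p1, p2, k3] as OpenCV has them; the pictures are not rectified), "position" and "orientation" of the camera in the world. Camera axes: x right, y down, z forward; pixel columns grow to the right and rows downward; lengths in mm; the calibration is good to about 2 mm. A picture is of the moment at which its call begins. There is no depth.
- sign_off(): hands the job in; it is judged then, once.
The state is a dict: "clock": time; "qpos": joint angles; "qvel": joint speeds; "joint_efforts": joint torques, N m; "eef_pos": TCP position; "tcp_rot": TCP orientation; "contact_force": force on the tool from outside, world axes, zero at the start; "wrist_torque": the same for the moment, N m; "opening": opening from 0.0 (shut) to 1.0 (fully open); "grasp_force": force on a finger pad.
Only numpy, scipy, OpenCV 4.12 (cv2) and the standard library are available. Lean on these libraries where they do the work, as an engineer would, in place of code of your own. Each camera call takes 0.05 s, during which the arm holds its last target. There are 200 camera calls.

## Task

Zero the dish tilt stage and set it one division up: wind its little crank clockwise (seen from above) until you feel the stage come against its bottom stop, without straining the sprung crank against the stop, then wind it back counter-clockwise exactly one division, which is two full turns of the crank from the stop. Let go of the crank and leave the glassware and bottles standing round about where they are.

Things in the scene. Friction and masses are not known exactly. Their poses are not given: they have to be found in the camera images.
- tilt_stage: Tilt stage, bolted down: grey base 120 x 225 mm, grey gearbox 65 mm high at its -y end with the crank on top, aluminium tilting plate with a clear square dish beside it. Origin under the base, below the crank's axis; own y runs along the tilt axis towards the dish, x across it, z up. Place and yaw vary. Apart from the crank nothing on it is higher than 90 mm.
- crank_axis (a point): Point on the crank's vertical axis, straight above the stage's origin, at the height of the middle of the crank grip (106 mm over the worktop). Mind the bench's fixed overhead beam behind it: its front face is at world x = 0.62 m, 0.51 to 0.63 m over the worktop, all along y; keep wrist and arm clear of it.
- crank_peg (a point): Middle of the crank's black upright grip: round peg, 14 mm diameter, 87 to 123 mm over the worktop, 30 mm from the crank axis. It spins freely on its pin, so it can be held and led round the axis without turning the hand. The flat steel arm under it tops out at 86 mm. Free winding takes about 2 N at the grip; the drive stays where it is left.
- crank_spring (a joint): Deflection (rad) of the sprung hub between worm shaft and crank arm; 0 unloaded, positive when the grip is pushed counter-clockwise seen from above. Stiffness 1.0 N m/rad: 0.1 rad is 3.3 N and 3 mm at the grip. Free winding deflects it 0.05 to 0.08; at the stop, where the shaft stops dead, only this spring yields. Over 0.40 rad (13 N) strains it.
- plate_front (a point): Middle of the front (-x) edge of the tilting plate, the slow output, 50 mm in front of the tilt axis, the plate being level at the stop. Clockwise winding lowers it. One crank turn tilts the plate only 5 degrees (4.3 mm here); a division (10 degrees, one mark of the drum beside the gearbox) is two turns, 8.6 mm. Starts 1.1 to 2.3 turns above the stop; the upper end is over 4 turns above it.
- tube_mid (a point): Bystander: capped clear tube with a blue cap, 35 mm across, 128 mm tall, standing; point at half height.
- bottle_mid (a point): Bystander: round bottle with a blue cap, 48 mm across, 109 mm tall, standing; point at half height.
- beaker_mid (a point): Bystander: small clear beaker, 62 x 56 mm, 70 mm tall, standing; point at half height.

How it is judged:
By the outcome, as a careful person would: the job done as asked, in the order asked, and still so for the second after the job is handed in, with the robot touching nothing.
It also fails if it takes over 72 s, if anything falls off the work surface, if the arm or the gripper's body presses on something with over 40 N, if the wrist force passes 120 N, or if a joint passes its speed limit or range.

## Working session

There is one attempt and no reset: what is moved stays moved. The work goes in short steps, Python scripts to look and compute and a shell command to move; the robot and the scene stay as the last step left them, time stands still between calls to the robot, and variables do not carry over. Pictures are saved under pics/ and viewed, at most 10 in all, crops included, and the job is handed in when it is done.

```bash
ls; mkdir -p pics; python3 - <<'E'
from rig import r,cams
import cv2,numpy as np
print(r.sense(), r.finger_overhang)
ims=[]
for n in("side","top"):
    f=cams.grab_frame(n);cv2.imwrite(f"pics/{n}0.png",f["image"][:,:,::-1]);print(n,{k:v for k,v in f.items() if k!="image"})
E
```

```text
pics
{'clock': 0.0, 'qpos': array([-1.13441311e+00,  3.53664758e-01,  1.63414352e+00, -1.11794504e-05,
        1.15518933e+00, -2.37785308e-03]), 'qvel': array([ 0.00125771, -0.00081412, -0.00076885, -0.00203754,  0.00174777,
        0.00092213]), 'joint_efforts': array([-4.22129206e-04, -6.05244541e+01, -3.42063332e+01,  1.34840470e-04,
        9.29994247e-03,  5.48119647e-05]), 'eef_pos': array([ 265.32966505, -565.38460436,  249.54726908]), 'tcp_rot': array([-3.14018768e+00,  6.88060493e-06,  4.38765598e-01]), 'contact_force': array([ 0.91329938,  1.09033391, -0.2791525 ]), 'wrist_torque': array([ 0.00195823,  0.00823808, -0.01070157]), 'grasp_force': 0.0, 'opening': 1.0047059800317573} 19.0
side {'fx': 380.2855472515629, 'fy': 380.2855472515629, 'cx': 261.5090615032872, 'cy': 188.56934801062093, 'D': array([-0.06314986,  0.        ,  0.        ,  0.        ,  0.        ]), 'position': array([148.5858865 , 699.22960956, 773.05455588]), 'orientation': array([-2.31498978, -0.00839232, -2.65377946])}
top {'fx': 353.7919796119885, 'fy': 353.7919796119885, 'cx': 256.6649563593659, 'cy': 191.57607905433886, 'D': array([-0.00346919,  0.        ,  0.        ,  0.        ,  0.        ]), 'position': array([ 357.79447503,   10.60734204, 1043.71523734]), 'orientation': array([-3.01172313e+00, -2.15749606e-03, -1.54960444e+00])}
```

View pics/side0.png

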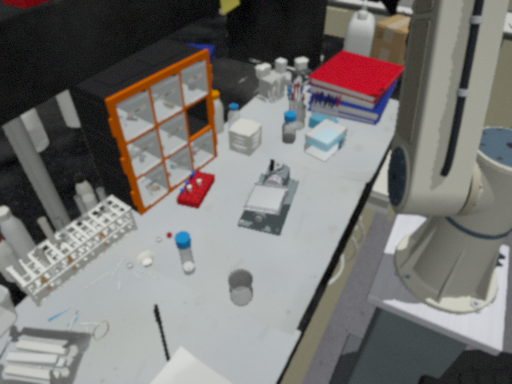

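View pics/top0.png

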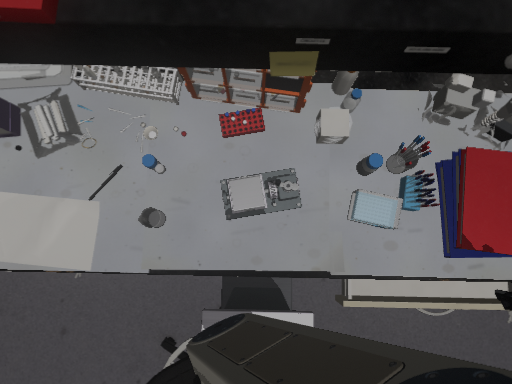

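The stage shows at about (262,193) in top, with the crank near (290,187), and in side at (268,200), with the crank near (271,166). I'll enlarge both views.

```bash
python3 - <<'E'
import cv2,numpy as np
a=cv2.imread("pics/top0.png")[160:225,212:312];b=cv2.imread("pics/side0.png")[150:240,230:305]
a=cv2.resize(a,None,fx=4.5,fy=4.5,interpolation=cv2.INTER_CUBIC);b=cv2.resize(b,None,fx=4.5,fy=4.5,interpolation=cv2.INTER_CUBIC)
c=np.zeros((410,800,3),np.uint8);c[:a.shape[0],:a.shape[1]]=a;c[:b.shape[0],455:455+b.shape[1]]=b
cv2.imwrite("pics/z0.png",c)
E
```

```text
(no output)
```

View pics/z0.png

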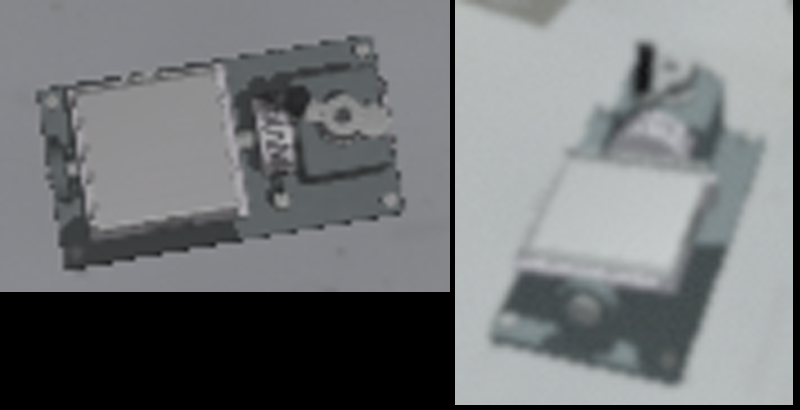

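Zoomed: black peg at top px (278,182) and side px (272,165), hub at top px (288.2,185.8). Triangulating.

```bash
cat > h.py <<'E'
import numpy as np,cv2
from scipy.spatial.transform import Rotation as R
def ray(f,uv):
    K=np.array([[f["fx"],0,f["cx"]],[0,f["fy"],f["cy"]],[0,0,1]])
    p=cv2.undistortPoints(np.array([[uv]],float),K,f["D"])[0,0]
    return f["position"],R.from_euler("xyz",f["orientation"]).as_matrix()@[p[0],p[1],1]
def atz(f,uv,z):
    o,d=ray(f,uv);return o+d*(z-o[2])/d[2]
def tri(*fu):
    A=np.zeros((3,3));b=np.zeros(3)
    for f,uv in fu:
        o,d=ray(f,uv);d=d/np.linalg.norm(d);M=np.eye(3)-np.outer(d,d);A+=M;b+=M@o
    return np.linalg.solve(A,b)
def proj(f,P):
    Rm=R.from_euler("xyz",f["orientation"]).as_matrix();t=-Rm.T@f["position"]
    K=np.array([[f["fx"],0,f["cx"]],[0,f["fy"],f["cy"]],[0,0,1]])
    return cv2.projectPoints(np.array([P],float),cv2.Rodrigues(Rm.T)[0],t,K,f["D"])[0].reshape(-1,2)
E
python3 - <<'E'
from rig import r,cams
from h import *
np.set_printoptions(precision=1,suppress=True)
t=cams.grab_frame("top");s=cams.grab_frame("side")
Z=lambda u,v:(212+u/4.5,160+v/4.5)
c=[atz(t,Z(*p),5) for p in((42,90),(370,38),(402,212),(68,268))];print(np.array(c))
print("peg",tri((t,Z(297,100)),(s,(230+(644-455)/4.5,150+68/4.5))))
print("hub",atz(t,Z(343,116),88), "peg106",atz(t,Z(297,100),106))
print("hub tri",tri((t,Z(343,116)),(s,(230+(672-455)/4.5,150+68/4.5))))
for n,p in dict(tube=(149,161),bottle=(374,161),beaker=(153,217)).items(): print(n,atz(t,p,100))
E
```

```text
[[ 525.9  117.     5. ]
 [ 565.6  -99.4    5. ]
 [ 450.2 -121.3    5. ]
 [ 408.9   96.1    5. ]]
peg [506.1 -46.2 102.2]
hub [500.4 -74.6  88. ] peg106 [506.8 -45.5 106. ]
hub tri [500.  -75.4  83.6]
tube [558.6 305.7 100. ]
bottle [ 571.9 -306.6  100. ]
beaker [406.8 285.9 100. ]
```

Everything agrees: the peg comes out at about (506,-46,102), the hub at (500,-75) and 30 mm away, and the stage yaw at about 10.5°. I'll move above the peg, turn the tool to yaw π/2 (tool x = world y, tool y = world x), then look from close up.

```bash
python3 -m crank '[[0.03,-0.025,0,0,0,0,0],[0.067,-0.056,0,0,0,0,0],[0.104,-0.087,0,0,0,0,0],[0.135,-0.113,0,0,0,0,0],[0.146,-0.123,0,0,0,0,0]]'
python3 -m crank '[[0.03,-0.025,0,0,0,0,0],[0.067,-0.056,0,0,0,0,0],[0.104,-0.087,0,0,0,0,0],[0.135,-0.113,0,0,0,0,0],[0.146,-0.123,0,0,0,0,0]]'
python3 -m crank '[[0.03,-0.025,0,0,0,0,0],[0.067,-0.056,0,0,0,0,0],[0.104,-0.087,0,0,0,0,0],[0.135,-0.113,0,0,0,0,0],[0.146,-0.123,0,0,0,0,0]]'
python3 -m crank '[[0,0,0,0,0,-0.12,0],[0,0,0,0,0,-0.24,0],[0,0,0,0,0,-0.36,0],[0,0,0,0,0,-0.48,0],[0,0,0,0,0,-0.6,0]]'
python3 -m crank '[[0,0,0,0,0,-0.12,0],[0,0,0,0,0,-0.24,0],[0,0,0,0,0,-0.36,0],[0,0,0,0,0,-0.48,0],[0,0,0,0,0,-0.532,0]]'
python3 - <<'E'
from rig import r,cams
import cv2,numpy as np
s=r.sense();print(s["eef_pos"],s["tcp_rot"],s["qpos"],s["contact_force"])
f=cams.grab_frame("wrist");cv2.imwrite("pics/w1.png",f["image"][:,:,::-1]);np.save("pics/w1.npy",{k:v for k,v in f.items() if k!="image"},allow_pickle=True)
print(f["position"],f["orientation"])
E
```

```text
clock: 0.7
eef_pos: [346.2, -389.4, 250.2]
tcp_rot: [-3.14, -0.0, 0.441]
contact_force: [0.1, -0.5, -0.4]
opening: 1.0
grasp_force: 0.0
clock: 1.2
eef_pos: [426.4, -216.7, 250.4]
tcp_rot: [-3.141, -0.001, 0.441]
contact_force: [-0.7, 0.2, 0.4]
opening: 1.001
grasp_force: 0.0
clock: 1.7
eef_pos: [506.7, -43.2, 250.4]
tcp_rot: [3.142, -0.001, 0.441]
contact_force: [-0.1, 0.6, -1.3]
opening: 1.001
grasp_force: 0.0
clock: 2.2
eef_pos: [505.1, -46.6, 250.2]
tcp_rot: [-3.142, 0.001, 1.043]
contact_force: [0.3, -0.5, -0.4]
opening: 1.003
grasp_force: 0.0
clock: 2.7
eef_pos: [505.1, -46.7, 250.2]
tcp_rot: [-3.141, 0.0, 1.575]
contact_force: [-0.0, 0.9, -0.1]
opening: 1.0
grasp_force: 0.0
[505.12439783 -46.66675845 250.19104958] [-3.14128896e+00  4.73260968e-04  1.57485116e+00] [-9.47624893e-02  1.69568258e-01  1.88102027e+00 -5.64594955e-04
  1.09125971e+00 -9.85567014e-02] [-0.0229739   0.85772137 -0.14588618]
[505.27437548  33.2405814  372.78558647] [ 2.82392484e+00 -1.45420522e-03  3.36834196e-03]
```

View pics/w1.png

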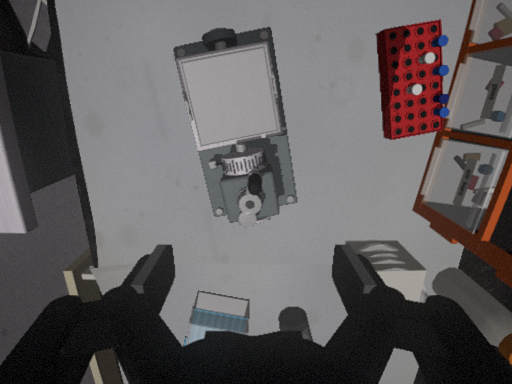

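The wrist view shows the black peg at about (254,184) and the hub ring at about (250,204); the drum and plate are above them. I'll cross-check these with the top view.

```bash
python3 - <<'E'
from rig import cams
from h import *
import cv2
np.set_printoptions(precision=1,suppress=True)
f=np.load("pics/w1.npy",allow_pickle=True).item()
im=cv2.imread("pics/w1.png");g=im.max(2)[168:202,240:272]
m=(g<45).astype(np.uint8);n,l,st,ce=cv2.connectedComponentsWithStats(m);print(st,ce+[240,168])
t=cams.grab_frame("top");Z=lambda u,v:(212+u/4.5,160+v/4.5)
print("peg",tri((t,Z(297,100)),(f,(254.5,184))),"hub",tri((t,Z(343,116)),(f,(250,204))))
print("peg@106",atz(f,(254.5,184),105),"hub@88",atz(f,(250,204),88))
for a in((506,-45.5),(500,-75)):
  print(proj(f,(*a,87)),proj(f,(*a,123)))
E
```

```text
[[  0   0  32  34 865]
 [ 25   0   2   1   2]
 [ 28   0   4   3   5]
 [ 19   3   2   1   2]
 [ 23   2   2   2   2]
 [  8   5  14  23 212]] [[255.6 185. ]
 [265.5 168. ]
 [269.2 169. ]
 [259.5 171. ]
 [263.5 170.5]
 [254.7 183.3]]
peg [507.2 -45.7 105.1] hub [502.  -75.5  82.3]
peg@106 [507.4 -45.9 105. ] hub@88 [502.7 -73.8  88. ]
[[253.1 178.9]] [[253.1 189. ]]
[[247.5 204.7]] [[246.9 217.7]]
```

```bash
python3 - <<'E'
import cv2
im=cv2.imread("pics/w1.png")[155:235,205:305];cv2.imwrite("pics/z1.png",cv2.resize(im,None,fx=6,fy=6,interpolation=cv2.INTER_CUBIC))
E
```

```text
(no output)
```

View pics/z1.png

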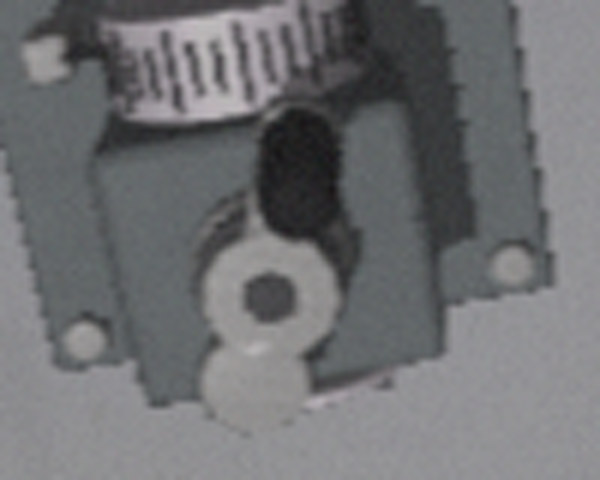

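The peg is at (507.2,-45.8) and the hub at about (501.5,-75). I'll descend over the peg and grip gently.

```bash
python3 -m crank '[[0.001,0.002,0.03,0,0,0,0],[0.001,0.002,0.065,0,0,0,0],[0.001,0.002,0.1,0,0,0,0],[0.001,0.002,0.128,0,0,0,0],[0.001,0.002,0.14,0,0,0,0]]' 20
python3 -m crank '[[0,0,0,0,0,0,0.4],[0,0,0,0,0,0,0.7],[0,0,0,0,0,0,0.8],[0,0,0,0,0,0,0.9],[0,0,0,0,0,0,0.9]]' 20
python3 -m crank '[[0,0,0,0,0,0,0.95],[0,0,0,0,0,0,1],[0,0,0,0,0,0,1],[0,0,0,0,0,0,1],[0,0,0,0,0,0,1]]' 20
python3 - <<'E'
from rig import r,cams
import cv2
f=cams.grab_frame("wrist");cv2.imwrite("pics/w2.png",f["image"][:,:,::-1])
print(r.sense())
E
```

```text
clock: 3.3
eef_pos: [505.7, -45.0, 107.9]
tcp_rot: [-3.138, -0.0, 1.569]
contact_force: [-0.1, -0.1, -0.6]
opening: 0.999
grasp_force: 0.0
clock: 3.8
eef_pos: [507.7, -44.7, 111.2]
tcp_rot: [3.14, 0.0, 1.571]
contact_force: [-1.0, 1.9, 4.1]
opening: 0.152
grasp_force: 24.0
clock: 4.3
eef_pos: [507.7, -44.6, 111.1]
tcp_rot: [3.14, 0.0, 1.571]
contact_force: [-1.1, 0.5, 6.2]
opening: 0.157
grasp_force: 23.3
{'clock': 4.35, 'qpos': array([-9.06695536e-02,  3.61305711e-01,  1.99406096e+00,  9.60101231e-05,
        7.85109971e-01, -9.07175715e-02]), 'qvel': array([ 0.0004656 ,  0.00062272, -0.00047841,  0.0001634 ,  0.00092083,
        0.00046061]), 'joint_efforts': array([-3.02446559e-01, -4.84042132e+01, -2.36071283e+01, -1.02009543e-01,
       -4.91809566e-01, -1.50422169e-03]), 'eef_pos': array([507.70719448, -44.63190074, 111.08803026]), 'tcp_rot': array([3.14047508e+00, 3.34366393e-05, 1.57077645e+00]), 'contact_force': array([-1.38360451,  0.46883073,  6.51437871]), 'wrist_torque': array([0.10483008, 0.25151709, 0.03984619]), 'grasp_force': 23.263013543380566, 'opening': 0.1577163417457596}
```

View pics/w2.png

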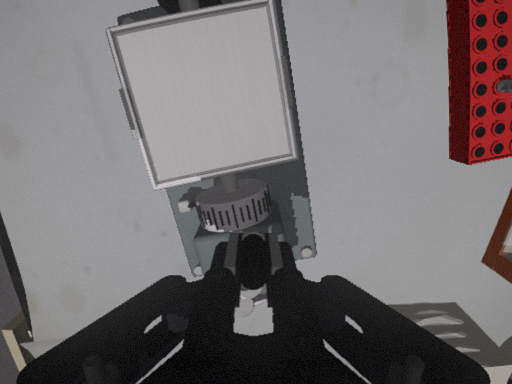

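The peg is gripped (opening 13.4 mm, 23 N). I'll compute the circle displacement tables in tool axes.

```bash
cat > tab.py <<'E'
import sys,numpy as np
a,b,n=float(sys.argv[1]),float(sys.argv[2]),int(sys.argv[3]);p=np.radians(np.linspace(a,b,n+1));q=p[0]
print(a,b,[[round(.03*(np.sin(x)-np.sin(q)),4),round(.03*(np.cos(x)-np.cos(q)),4)] for x in p[1:]])
E
cat > st.py <<'E'
from rig import r;import numpy as np,sys
C=np.array([501.6,-74.7]);s=r.sense();d=s["eef_pos"][:2]-C;n=np.hypot(*d);e=d/n;F=s["contact_force"]
ft=F[:2]@[-e[1],e[0]]
print("phi %.2f r %.1f z %.1f Ft %.2f Fr %.2f Fz %.1f grip %.1f t %.1f xy"%(np.degrees(np.arctan2(d[1],d[0])),n,s["eef_pos"][2],ft,F[:2]@e,F[2],s["grasp_force"],s["clock"]),s["eef_pos"][:2].round(2))
sys.exit(abs(ft)>float(sys.argv[1]) if len(sys.argv)>1 else 0)
E
python3 tab.py 78.7 60 5; for a in 60 0 -60 -120 180 120; do python3 tab.py $a $((a-60)) 5; done;python3 st.py
```

```text
78.7 60.0 [[np.float64(-0.0004), np.float64(0.0019)], [np.float64(-0.001), np.float64(0.0038)], [np.float64(-0.0017), np.float64(0.0056)], [np.float64(-0.0025), np.float64(0.0074)], [np.float64(-0.0034), np.float64(0.0091)]]
60.0 0.0 [[np.float64(-0.0037), np.float64(0.0051)], [np.float64(-0.0083), np.float64(0.0093)], [np.float64(-0.0138), np.float64(0.0124)], [np.float64(-0.0197), np.float64(0.0143)], [np.float64(-0.026), np.float64(0.015)]]
0.0 -60.0 [[np.float64(-0.0062), np.float64(-0.0007)], [np.float64(-0.0122), np.float64(-0.0026)], [np.float64(-0.0176), np.float64(-0.0057)], [np.float64(-0.0223), np.float64(-0.0099)], [np.float64(-0.026), np.float64(-0.015)]]
-60.0 -120.0 [[np.float64(-0.0026), np.float64(-0.0057)], [np.float64(-0.0039), np.float64(-0.0119)], [np.float64(-0.0039), np.float64(-0.0181)], [np.float64(-0.0026), np.float64(-0.0243)], [np.float64(-0.0), np.float64(-0.03)]]
-120.0 -180.0 [[np.float64(0.0037), np.float64(-0.0051)], [np.float64(0.0083), np.float64(-0.0093)], [np.float64(0.0138), np.float64(-0.0124)], [np.float64(0.0197), np.float64(-0.0143)], [np.float64(0.026), np.float64(-0.015)]]
180.0 120.0 [[np.float64(0.0062), np.float64(0.0007)], [np.float64(0.0122), np.float64(0.0026)], [np.float64(0.0176), np.float64(0.0057)], [np.float64(0.0223), np.float64(0.0099)], [np.float64(0.026), np.float64(0.015)]]
120.0 60.0 [[np.float64(0.0026), np.float64(0.0057)], [np.float64(0.0039), np.float64(0.0119)], [np.float64(0.0039), np.float64(0.0181)], [np.float64(0.0026), np.float64(0.0243)], [np.float64(-0.0), np.float64(0.03)]]
phi 78.52 r 30.7 z 111.1 Ft 1.45 Fr 0.18 Fz 6.5 grip 23.3 t 4.3 xy [507.71 -44.63]
```

```bash
python3 -m crank '[[-0.0004,0.0019,-0.0005,0,0,0,1],[-0.001,0.0038,-0.001,0,0,0,1],[-0.0017,0.0056,-0.001,0,0,0,1],[-0.0025,0.0074,-0.001,0,0,0,1],[-0.0034,0.0091,-0.001,0,0,0,1]]' >/dev/null; python3 st.py 8 && python3 -m crank '[[-0.0037,0.0051,0,0,0,0,1],[-0.0083,0.0093,0,0,0,0,1],[-0.0138,0.0124,0,0,0,0,1],[-0.0197,0.0143,0,0,0,0,1],[-0.026,0.015,0,0,0,0,1]]' >/dev/null; python3 st.py 8
```

```text
phi 60.63 r 30.5 z 111.3 Ft 2.07 Fr 0.79 Fz 2.0 grip 22.8 t 4.8 xy [516.56 -48.12]
phi 60.63 r 30.5 z 111.3 Ft 2.07 Fr 0.79 Fz 2.0 grip 22.8 t 4.8 xy [516.56 -48.12]False
False
```

```bash
sed -i 's/sys.exit(\(.*\))$/sys.exit(int(\1))/' st.py
python3 -m crank '[[-0.0037,0.0051,0,0,0,0,1],[-0.0083,0.0093,0,0,0,0,1],[-0.0138,0.0124,0,0,0,0,1],[-0.0197,0.0143,0,0,0,0,1],[-0.026,0.015,0,0,0,0,1]]' >/dev/null; python3 st.py 8 && python3 -m crank '[[-0.0062,-0.0007,0,0,0,0,1],[-0.0122,-0.0026,0,0,0,0,1],[-0.0176,-0.0057,0,0,0,0,1],[-0.0223,-0.0099,0,0,0,0,1],[-0.026,-0.015,0,0,0,0,1]]' >/dev/null; python3 st.py 8
```

```text
phi 0.21 r 30.0 z 111.3 Ft 2.84 Fr -1.99 Fz 2.1 grip 22.9 t 5.3 xy [531.6  -74.59]
phi -60.41 r 29.6 z 111.3 Ft 2.35 Fr -2.97 Fz -0.3 grip 22.6 t 5.8 xy [ 516.23 -100.46]
```

```bash
python3 -m crank '[[-0.0026,-0.0057,0,0,0,0,1],[-0.0039,-0.0119,0,0,0,0,1],[-0.0039,-0.0181,0,0,0,0,1],[-0.0026,-0.0243,0,0,0,0,1],[0,-0.03,0,0,0,0,1]]' >/dev/null; python3 st.py 8 && python3 -m crank '[[0.0037,-0.0051,0,0,0,0,1],[0.0083,-0.0093,0,0,0,0,1],[0.0138,-0.0124,0,0,0,0,1],[0.0197,-0.0143,0,0,0,0,1],[0.026,-0.015,0,0,0,0,1]]' >/dev/null; python3 st.py 8 && python3 -m crank '[[0.0062,0.0007,0,0,0,0,1],[0.0122,0.0026,0,0,0,0,1],[0.0176,0.0057,0,0,0,0,1],[0.0223,0.0099,0,0,0,0,1],[0.026,0.015,0,0,0,0,1]]' >/dev/null; python3 st.py 8
for a in $(seq 120 -15 -225); do python3 tab.py $a $((a-15)) 5 | sed 's/np.float64//g;s/[()]//g'; done
```

```text
phi -121.13 r 29.7 z 111.4 Ft 2.31 Fr -2.91 Fz -1.9 grip 22.4 t 6.3 xy [ 486.24 -100.12]
phi 178.17 r 30.3 z 111.4 Ft 2.33 Fr -3.34 Fz -1.5 grip 22.5 t 6.8 xy [471.3  -73.73]
phi 119.40 r 30.9 z 111.2 Ft 2.11 Fr -5.44 Fz -0.9 grip 22.7 t 7.3 xy [486.42 -47.75]
120.0 105.0 [[0.0007, 0.0014], [0.0014, 0.0028], [0.002, 0.0042], [0.0026, 0.0057], [0.003, 0.0072]]
105.0 90.0 [[0.0004, 0.0015], [0.0007, 0.0031], [0.0009, 0.0046], [0.001, 0.0062], [0.001, 0.0078]]
90.0 75.0 [[-0.0, 0.0016], [-0.0002, 0.0031], [-0.0004, 0.0047], [-0.0007, 0.0062], [-0.001, 0.0078]]
75.0 60.0 [[-0.0004, 0.0015], [-0.001, 0.003], [-0.0016, 0.0044], [-0.0022, 0.0059], [-0.003, 0.0072]]
60.0 45.0 [[-0.0008, 0.0013], [-0.0017, 0.0026], [-0.0027, 0.0039], [-0.0037, 0.0051], [-0.0048, 0.0062]]
45.0 30.0 [[-0.0011, 0.0011], [-0.0023, 0.0021], [-0.0036, 0.0031], [-0.0049, 0.0039], [-0.0062, 0.0048]]
30.0 15.0 [[-0.0014, 0.0007], [-0.0028, 0.0014], [-0.0042, 0.002], [-0.0057, 0.0026], [-0.0072, 0.003]]
15.0 0.0 [[-0.0015, 0.0004], [-0.0031, 0.0007], [-0.0046, 0.0009], [-0.0062, 0.001], [-0.0078, 0.001]]
0.0 -15.0 [[-0
[... 1011 characters left out ...]
023, -0.0021], [0.0036, -0.0031], [0.0049, -0.0039], [0.0062, -0.0048]]
-150.0 -165.0 [[0.0014, -0.0007], [0.0028, -0.0014], [0.0042, -0.002], [0.0057, -0.0026], [0.0072, -0.003]]
-165.0 -180.0 [[0.0015, -0.0004], [0.0031, -0.0007], [0.0046, -0.0009], [0.0062, -0.001], [0.0078, -0.001]]
-180.0 -195.0 [[0.0016, 0.0], [0.0031, 0.0002], [0.0047, 0.0004], [0.0062, 0.0007], [0.0078, 0.001]]
-195.0 -210.0 [[0.0015, 0.0004], [0.003, 0.001], [0.0044, 0.0016], [0.0059, 0.0022], [0.0072, 0.003]]
-210.0 -225.0 [[0.0013, 0.0008], [0.0026, 0.0017], [0.0039, 0.0027], [0.0051, 0.0037], [0.0062, 0.0048]]
-225.0 -240.0 [[0.0011, 0.0011], [0.0021, 0.0023], [0.0031, 0.0036], [0.0039, 0.0049], [0.0048, 0.0062]]
```

```bash
python3 -m crank '[[0.0023,0.0057,0,0,0,0,1],[0.0034,0.0119,0,0,0,0,1],[0.0034,0.0181,0,0,0,0,1],[0.0021,0.0243,0,0,0,0,1],[-0.0005,0.03,0,0,0,0,1]]' >/dev/null; python3 st.py 4.5 &&
python3 -m crank '[[-0.0022,0.0033,0,0,0,0,1],[-0.0048,0.0062,0,0,0,0,1],[-0.0048,0.0062,0,0,0,0,1]]' >/dev/null && python3 st.py 4.5 &&
python3 -m crank '[[-0.003,0.0026,0,0,0,0,1],[-0.0062,0.0048,0,0,0,0,1],[-0.0062,0.0048,0,0,0,0,1]]' >/dev/null && python3 st.py 4.5 &&
python3 -m crank '[[-0.0035,0.0017,0,0,0,0,1],[-0.0072,0.003,0,0,0,0,1],[-0.0072,0.003,0,0,0,0,1]]' >/dev/null && python3 st.py 4.5 &&
python3 -m crank '[[-0.0038,0.0007,0,0,0,0,1],[-0.0078,0.001,0,0,0,0,1],[-0.0078,0.001,0,0,0,0,1]]' >/dev/null && python3 st.py 4.5 &&
python3 -m crank '[[-0.0039,-0.0003,0,0,0,0,1],[-0.0078,-0.001,0,0,0,0,1],[-0.0078,-0.001,0,0,0,0,1]]' >/dev/null && python3 st.py 4.5 &&
python3 -m crank '[[-0.0037,-0.0013,0,0,0,0,1],[-0.0072,-0.003,0,0,0,0,1],[-0.0072,-0.003,0,0,0,0,1]]' >/dev/null && python3 st.py 4.5 &&
python3 -m crank '[[-0.0033,-0.0022,0,0,0,0,1],[-0.0062,-0.0048,0,0,0,0,1],[-0.0062,-0.0048,0,0,0,0,1]]' >/dev/null && python3 st.py 4.5 &&
python3 -m crank '[[-0.0026,-0.003,0,0,0,0,1],[-0.0048,-0.0062,0,0,0,0,1],[-0.0048,-0.0062,0,0,0,0,1]]' >/dev/null && python3 st.py 4.5
```

```text
phi 60.14 r 30.5 z 111.2 Ft 2.11 Fr 0.22 Fz 2.5 grip 22.9 t 7.8 xy [516.79 -48.25]
phi 44.10 r 30.2 z 111.3 Ft 0.67 Fr 1.64 Fz 2.5 grip 22.9 t 8.2 xy [523.32 -53.65]
phi 29.30 r 30.1 z 111.3 Ft 1.75 Fr 3.34 Fz 2.3 grip 22.8 t 8.4 xy [527.82 -59.99]
phi 14.32 r 29.9 z 111.3 Ft 1.12 Fr 2.29 Fz 3.2 grip 22.8 t 8.8 xy [530.62 -67.29]
phi 0.20 r 29.9 z 111.3 Ft 6.85 Fr 2.52 Fz 3.1 grip 22.9 t 9.1 xy [531.46 -74.6 ]
```

The tangential force jumped from about 1.5 to 6.9 N at 1.22 turns, which looks like the stop. To confirm, I'll measure the stiffness with a small push and then relax.

```bash
python3 -m crank '[[0,0,0,0,0,0,1]]' >/dev/null; python3 st.py; python3 -m crank '[[0,0,0,0,0,0,1]]' >/dev/null; python3 st.py
python3 -m crank '[[-0.0016,0,0,0,0,0,1],[-0.0016,0,0,0,0,0,1]]' >/dev/null; python3 st.py;  python3 -m crank '[[0,0,0,0,0,0,1]]' >/dev/null; python3 st.py
python3 -m crank '[[0.0016,0,0,0,0,0,1],[0.0037,-0.0001,0,0,0,0,1],[0.0037,-0.0001,0,0,0,0,1]]' >/dev/null; python3 st.py; python3 -m crank '[[0,0,0,0,0,0,1]]' >/dev/null; python3 st.py;python3 -m crank '[[0,0,0,0,0,0,1]]' >/dev/null; python3 st.py
```

```text
phi 0.65 r 29.8 z 111.3 Ft 5.74 Fr 2.94 Fz 3.4 grip 22.9 t 9.2 xy [531.4  -74.36]
phi 0.76 r 29.8 z 111.3 Ft 5.21 Fr 3.09 Fz 3.1 grip 22.9 t 9.2 xy [531.43 -74.3 ]
phi -2.04 r 29.8 z 111.3 Ft 7.32 Fr 1.82 Fz 3.4 grip 22.9 t 9.4 xy [531.39 -75.76]
phi -1.87 r 29.8 z 111.3 Ft 7.53 Fr 2.29 Fz 3.1 grip 22.9 t 9.6 xy [531.4  -75.67]
phi 4.66 r 29.8 z 111.3 Ft 4.62 Fr 1.75 Fz 2.4 grip 22.9 t 9.8 xy [531.33 -72.28]
phi 4.34 r 29.8 z 111.3 Ft 5.18 Fr 2.46 Fz 2.6 grip 22.9 t 9.9 xy [531.36 -72.44]
phi 4.26 r 29.8 z 111.3 Ft 4.50 Fr 2.60 Fz 2.6 grip 22.9 t 10.1 xy [531.34 -72.49]
```

The stop is confirmed: Ft rises to 7.5 N along the spring's slope, which puts the stop at φs ≈ 11.3°. Now I'll wind two turns counter-clockwise, the first turn first.

```bash
python3 -m crank '[[0.0058,-0.0008,0,0,0,0,1],[0.0112,-0.0027,0,0,0,0,1],[0.0162,-0.0058,0,0,0,0,1],[0.0205,-0.0098,0,0,0,0,1],[0.0239,-0.0145,0,0,0,0,1]]' >/dev/null; python3 st.py 8 &&
python3 -m crank '[[0.0026,-0.0057,0,0,0,0,1],[0.0039,-0.0119,0,0,0,0,1],[0.0039,-0.0181,0,0,0,0,1],[0.0026,-0.0243,0,0,0,0,1],[0,-0.03,0,0,0,0,1]]' >/dev/null && python3 st.py 8 &&
python3 -m crank '[[-0.0037,-0.0051,0,0,0,0,1],[-0.0083,-0.0093,0,0,0,0,1],[-0.0138,-0.0124,0,0,0,0,1],[-0.0197,-0.0143,0,0,0,0,1],[-0.026,-0.015,0,0,0,0,1]]' >/dev/null && python3 st.py 8 &&
python3 -m crank '[[-0.0062,0.0007,0,0,0,0,1],[-0.0122,0.0026,0,0,0,0,1],[-0.0176,0.0057,0,0,0,0,1],[-0.0223,0.0099,0,0,0,0,1],[-0.026,0.015,0,0,0,0,1]]' >/dev/null && python3 st.py 8 &&
python3 -m crank '[[-0.0026,0.0057,0,0,0,0,1],[-0.0039,0.0119,0,0,0,0,1],[-0.0039,0.0181,0,0,0,0,1],[-0.0026,0.0243,0,0,0,0,1],[0,0.03,0,0,0,0,1]]' >/dev/null && python3 st.py 8 &&
python3 -m crank '[[0.0037,0.0051,0,0,0,0,1],[0.0083,0.0093,0,0,0,0,1],[0.0138,0.0124,0,0,0,0,1],[0.0197,0.0143,0,0,0,0,1],[0.026,0.015,0,0,0,0,1]]' >/dev/null && python3 st.py 8
```

```text
phi 60.81 r 30.5 z 111.3 Ft -3.42 Fr 0.53 Fz 1.9 grip 22.8 t 10.6 xy [516.46 -48.1 ]
phi 121.05 r 30.6 z 111.3 Ft -2.92 Fr 0.90 Fz 3.5 grip 23.0 t 11.1 xy [485.82 -48.49]
phi -179.10 r 30.2 z 111.2 Ft -2.50 Fr -1.48 Fz 3.6 grip 23.0 t 11.6 xy [471.37 -75.17]
phi -119.05 r 29.9 z 111.2 Ft -1.86 Fr -4.99 Fz 2.6 grip 22.9 t 12.1 xy [ 487.08 -100.84]
phi -60.04 r 29.8 z 111.1 Ft -2.23 Fr -5.45 Fz 5.6 grip 23.1 t 12.6 xy [ 516.49 -100.52]
phi -0.31 r 30.1 z 111.1 Ft -2.55 Fr -3.83 Fz 4.7 grip 23.1 t 13.1 xy [531.73 -74.86]
```

Radial load is small. Second turn, ending at 0° on the grid.

```bash
python3 -m crank '[[0.0062,-0.0008,0,0,0,0,1],[0.0122,-0.0027,0,0,0,0,1],[0.0176,-0.0058,0,0,0,0,1],[0.0223,-0.01,0,0,0,0,1],[0.026,-0.0152,0,0,0,0,1]]' >/dev/null; python3 st.py 8 &&
python3 -m crank '[[0.0026,-0.0057,0,0,0,0,1],[0.0039,-0.0119,0,0,0,0,1],[0.0039,-0.0181,0,0,0,0,1],[0.0026,-0.0243,0,0,0,0,1],[0,-0.03,0,0,0,0,1]]' >/dev/null && python3 st.py 8 &&
python3 -m crank '[[-0.0037,-0.0051,0,0,0,0,1],[-0.0083,-0.0093,0,0,0,0,1],[-0.0138,-0.0124,0,0,0,0,1],[-0.0197,-0.0143,0,0,0,0,1],[-0.026,-0.015,0,0,0,0,1]]' >/dev/null && python3 st.py 8 &&
python3 -m crank '[[-0.0062,0.0007,0,0,0,0,1],[-0.0122,0.0026,0,0,0,0,1],[-0.0176,0.0057,0,0,0,0,1],[-0.0223,0.0099,0,0,0,0,1],[-0.026,0.015,0,0,0,0,1]]' >/dev/null && python3 st.py 8 &&
python3 -m crank '[[-0.0026,0.0057,0,0,0,0,1],[-0.0039,0.0119,0,0,0,0,1],[-0.0039,0.0181,0,0,0,0,1],[-0.0026,0.0243,0,0,0,0,1],[0,0.03,0,0,0,0,1]]' >/dev/null && python3 st.py 8 &&
python3 -m crank '[[0.0037,0.0051,0,0,0,0,1],[0.0083,0.0093,0,0,0,0,1],[0.0138,0.0124,0,0,0,0,1],[0.0197,0.0143,0,0,0,0,1],[0.026,0.015,0,0,0,0,1],[0.026,0.015,0,0,0,0,1]]' >/dev/null && python3 st.py 8
```

```text
phi 60.36 r 30.6 z 111.4 Ft -2.40 Fr -2.04 Fz -1.5 grip 22.6 t 13.6 xy [516.72 -48.13]
phi 120.82 r 30.6 z 111.3 Ft -1.96 Fr 0.23 Fz 0.5 grip 22.7 t 14.1 xy [485.93 -48.43]
phi -179.15 r 30.3 z 111.3 Ft -2.54 Fr -1.80 Fz 1.3 grip 22.8 t 14.6 xy [471.34 -75.15]
phi -119.57 r 30.0 z 111.2 Ft -2.28 Fr -6.90 Fz 2.5 grip 22.8 t 15.1 xy [ 486.81 -100.76]
phi -60.76 r 29.8 z 111.1 Ft -0.77 Fr -3.90 Fz 5.0 grip 23.1 t 15.6 xy [ 516.14 -100.68]validation failed for argument at $...
```

The last call was refused because it had 6 rows. Repeating it with 5.

```bash
python3 -m crank '[[0.0037,0.0051,0,0,0,0,1],[0.0083,0.0093,0,0,0,0,1],[0.0138,0.0124,0,0,0,0,1],[0.0197,0.0143,0,0,0,0,1],[0.026,0.015,0,0,0,0,1]]' >/dev/null && python3 st.py 8 && 
python3 -m crank '[[0.0026,-0.0001,0,0,0,0,1],[0.0052,-0.0004,0,0,0,0,1],[0.0078,-0.001,0,0,0,0,1],[0.0078,-0.001,0,0,0,0,1]]' >/dev/null; python3 st.py;  python3 -m crank '[[0,0,0,0,0,0,1]]' >/dev/null; python3 st.py; python3 -m crank '[[0,0,0,0,0,0,1]]' >/dev/null; python3 st.py
```

```text
phi 0.05 r 30.0 z 111.2 Ft -2.41 Fr -2.64 Fz 3.3 grip 23.0 t 16.1 xy [531.62 -74.68]
phi 15.67 r 30.1 z 111.3 Ft -1.51 Fr -1.20 Fz 0.5 grip 22.8 t 16.4 xy [530.59 -66.57]
phi 15.28 r 30.1 z 111.3 Ft -1.01 Fr -0.36 Fz 1.9 grip 22.8 t 16.6 xy [530.66 -66.76]
phi 15.15 r 30.1 z 111.3 Ft -1.14 Fr -0.32 Fz 2.5 grip 22.8 t 16.6 xy [530.65 -66.84]
```

The grip is at 15.2° with a residual Ft of about −1.1 N, so the shaft is within about 2° of the target. I'll unload, release and withdraw upwards.

```bash
python3 -m crank '[[-0.001,0.0003,0,0,0,0,1],[-0.001,0.0003,0,0,0,0,1]]' >/dev/null; python3 st.py
python3 -m crank '[[0,0,0,0,0,0,0.6],[0,0,0,0,0,0,0.3],[0,0,0,0,0,0,0.2],[0,0,0,0,0,0,0.2],[0,0,0,0,0,0,0.2]]'
python3 -m crank '[[0,0,-0.01,0,0,0,0.2],[0,0,-0.035,0,0,0,0.2],[0,0,-0.07,0,0,0,0.2],[0,0,-0.11,0,0,0,0.2],[0,0,-0.14,0,0,0,0.2]]'
python3 - <<'E'
from rig import r,cams
from h import *
f=cams.grab_frame("wrist");cv2.imwrite("pics/w3.png",f["image"][:,:,::-1])
t=cams.grab_frame("top")["image"][:,:,::-1];cv2.imwrite("pics/top3.png",t)
s=cams.grab_frame("side")["image"][:,:,::-1]
w=cv2.resize(f["image"][120:240,180:320,::-1],(560,480),interpolation=cv2.INTER_CUBIC)
o=np.zeros((480,800,3),np.uint8);o[:,:560]=w;o[:300,560:800]=cv2.resize(s[150:240,230:302],(240,300))
cv2.imwrite("pics/z3.png",o)
m=(f["image"].max(2)[150:215,225:300]<45).astype(np.uint8);n,l,st,ce=cv2.connectedComponentsWithStats(m)
for a,b in zip(st,ce):
    if 100<a[4]<600: print(b+[225,150],atz(f,b+[225,150],105))
E
```

```text
phi 13.24 r 30.1 z 111.3 Ft 0.05 Fr -1.10 Fz 2.0 grip 22.8 t 16.9 xy [530.87 -67.82]
clock: 17.35
eef_pos: [530.8, -67.7, 111.2]
tcp_rot: [-3.142, -0.0, 1.571]
contact_force: [-0.3, 0.2, 0.5]
opening: 0.799
grasp_force: 0.0
clock: 17.85
eef_pos: [531.3, -67.8, 254.4]
tcp_rot: [3.139, 0.0, 1.571]
contact_force: [0.4, -0.5, -0.6]
opening: 0.799
grasp_force: 0.0
[252.58503401 182.40136054] [532.00306567 -66.56485375 105.        ]
```

View pics/z3.png

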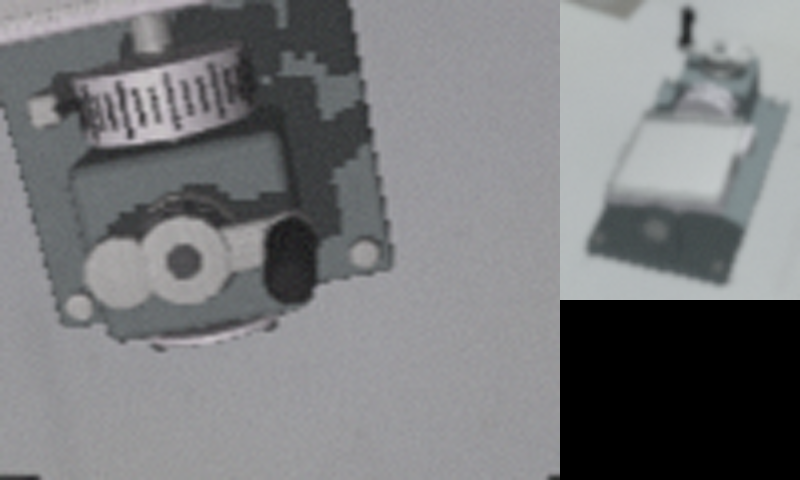

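View pics/top3.png

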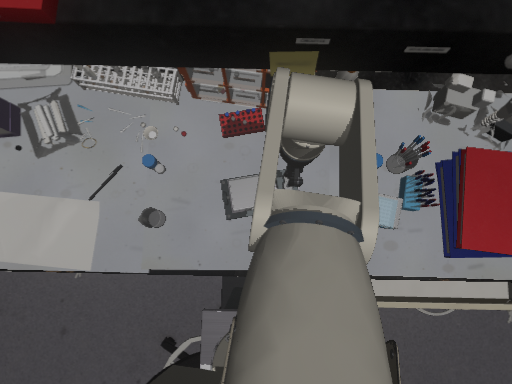

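The peg is free at about (252,182) in the wrist view, i.e. near 14°. The plate is tilted, and the tube (149,161) and beaker (153,217) stand where they were. The bottle (374,161) is still there, partly hidden by the arm. Handing in.

```bash
python3 -c "
from rig import sign_off;print(sign_off())"
```

```text
the job is handed in; nothing more can be done
None
```

The job is handed in: I felt the bottom stop at about 7.5 N on the grip (13 N strains it), wound back two turns to within about 2° of crank rotation by my estimate, released the crank, and disturbed none of the bottles or glassware.

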